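# Clamp the sample dish with the toggle lever

## Robot

A 6-joint arm with a two-finger parallel gripper is mounted at the origin on a cart in front of the work surface, level with it; the furniture and walls round the work are solid. World frame = base frame: x ahead of the robot, y to its left, z up, the work surface at z = 0. Lengths are in m, angles in rad, forces in N, time in s.
With the tool pointing down it reaches from about 0.35 to 0.725 m from the base axis. Payload 4.3 kg.
Tool frame: the origin (TCP) lies on the centre line of the jaws, within the pads' length; the fingertips stand ahead of it and the grasp point (between the pads) lies 8 mm behind it (bot.tip_extent is the z of the fingertips in the tool frame, in m); z points along the fingers, y is the line along which they close (so a half turn about z gives the same grasp; the last joint's range is limited). The gripper opens to 85 mm and grips with 20 to 120 N. Pads are 22 mm wide; open, the fingers measure 114 mm over their backs; the gripper's body (76 mm by 85 mm) begins 54 mm behind the grasp point. The pads swing forward as they close: fully open they stand 13 mm farther back than shut.
Start: joints at [-1.253, 0.377, 0.081, 1.274, 0, 1.46], TCP at [0.239, -0.523, 0.242] pointing down, gripper open.
Joint ranges: [-2.72, 2.72], [-0.84, 1.66], [-1.02, 1.22], [-1.77, 2.12], [-1.37, 1.28], [-3.14, 3.14]. Speed limits (rad/s): [2.57, 2.57, 3.14, 3.14, 3.14, 3.14].

## Interface

Orientations are given as a 3x3 rotation matrix whose columns are the frame's x, y, z axes.
In Python, from bench import bot gives the robot as it stands.
- The arm moves only by the tool send_rows, never from a script. Its argument "motion" is a list of rows, each a list of 7 numbers: the shift along the tool's x, y, z normalised to -1 to 1, where 1 is 0.25 m, then the turn, a rotation vector about the tool's x, y, z normalised to -1 to 1, where 1 is 2 pi rad, then the opening, from 0 (shut) to 1 (fully open). In form: [[dx, dy, dz, wx, wy, wz, gripper], ...]. A call has 1 to 12 rows; each row is the pose to reach, as a shift and turn from the pose commanded when the call began, along the tool's axes at that moment, turning the shorter way round; what a row does not reach only later rows make up. A row lasts 1/10 s, in which the tool goes at most 50 mm and 8.59 degrees, less where a joint would pass 70% of its speed; a pose out of reach is approached as far as the arm can. A call with a number of a shift or a turn outside -1 to 1 is refused whole. A call with a gripper value outside its range is refused whole. The fingers move at their own pace and stop on an object; "newtons" is the grip in N (left out, the last holds). Time passes only in rows, so rows that repeat a pose let the fingers close. It gives the time, the measured TCP pose, the force, the opening and the grip force at its end, in the units of the state.
- bot.read_state(): the state, without advancing time (a new reading comes with each control period).
- bot.snapshot(name): name is "scene" or "top"; returns (picture, depth): 400x640x3 uint8, red, green, blue; 400x640 float32, m along the optical axis (not along the pixel's ray), 0 where there is no reading.
- bot.calibration(name): a dict with "mtx" (3x3 intrinsics, pixels), "R" (3x3) and "t" (3): a world point X has camera coordinates R X + t. Camera axes: x right, y down, z forward; pixel columns grow to the right and rows downward; lengths in m; the calibration is good to about 2 mm. A picture is of the moment at which its call begins. calibration takes no time and is no camera call.
- bot.sign_off(): hands the job in; it is judged then, once.
The state is a dict: "time_s": time; "q": joint angles; "qvel": joint speeds; "joint_torque": joint torques, N m; "tcp_pos": TCP position; "tcp_rot": TCP orientation; "contact_force": force on the tool from outside, world axes, zero at the start; "moment": the same for the moment, N m; "width": finger opening in m; "grip_force": force on a finger pad.
Only numpy, scipy, OpenCV 4.12 (cv2) and the standard library are available. Lean on these libraries where they do the work, as an engineer would, in place of code of your own. Each camera call takes 0.05 s, during which the arm holds its last target. There are 200 camera calls.

## Task

With the fingertips only, push the lidded aluminium dish along the channel of the blue clamping stand until it rests against the end stop, without lifting it. Then push the red lever over, past its dead point, until it snaps into lock and the plunger holds the dish. Leave the dropper bottle, the open dish and the timer where they are.

Things in the scene. Friction and masses are not known exactly. Their poses are not given: they have to be found in the camera images.
- stand: Fixed blue base plate, 214 mm (its x) by 200 mm (its y), top 12 mm above the bench. Origin on the bench; the plate reaches from -128 to +86 mm in x, -110 to +90 mm in y; z up; turned up to 0.4 rad about z. The red lever and plunger are on its -x (robot) side, on the line y = +40 mm; on its +x side a channel for the dish runs along y.
- dish: Loose closed aluminium dish with lid, round, up to 68 mm across at the lid (64 mm body), 24 mm high, 18 to 35 g. Origin: centre of its underside; z up. It stands upright on the plate in the channel, 50 to 90 mm short of its place, and slides easily along the stand's +y to the stop.
- channel (a point): Middle of the channel's open end, on the plate: [38.5, -110, 12] mm in the stand's frame, same axes. The open-topped channel runs from here along the stand's +y, 72 mm wide (x = +2.5 to +74.5 mm), between aluminium rails 14 mm high (tops 26 mm above the bench), to a stop 14 mm high whose face is at y = +72.5 mm.
- nest (a point): Point on the plate's top, at [42, 40, 12] mm in the stand's frame (same axes), under the dish's centre when it rests against the stop, in front of the plunger. The dish then has up to 5 mm of play across the channel, which the plunger takes up.
- lever_ball (a point): Centre of the red ball (22 mm across) at the lever's free end, 95 mm from the pivot; below it the red grip is 15 mm thick, 40 to 90 mm from the pivot. The pivot is at [-78, 40, 32] mm in the stand's frame, axis along the stand's y; steel cheeks round it reach 44 mm above the bench.
- lever (a joint): Lever angle, rad. 0: open, leaning 0.55 from upright to the stand's -x, on its stop. Grows as the lever is pushed toward +x: upright at 0.55, dead point at 0.90, locked on the other stop at 1.25 (leaning 0.70 to +x). Spring-loaded: before the dead point it returns to 0, past it it snaps by itself to 1.25. Takes at most about 9 N at the ball.
- plunger (a joint): Advance in m of the steel plunger toward the stand's +x, driven by the lever: 0 open, about 0.018 when locked. Its sprung rubber tip (13 mm across, 10 mm above the plate) then presses the dish against the +x rail with a few newtons.
- dropper: Bystander: amber dropper bottle with black bulb, 33 mm wide, 102 mm high; origin at the centre of its underside.
- open_dish: Bystander: empty open aluminium dish, 64 mm across, 21 mm high; origin at the centre of its underside.
- timer: Bystander: grey lab timer with one red and two white buttons, 58 x 58 x 18 mm; origin at the centre of its underside.
Mind the look-alikes: they are no part of the job. Leave any pink or yellow look-alike of the dish alone.

How it is judged:
By the outcome, as a careful person would: the job done as asked, in the order asked, and still so for the second after the job is handed in, with the robot touching nothing.
It also fails if it takes over 42 s, if anything falls off the work surface, if the arm or the gripper's body presses on something with over 40 N, if the wrist force passes 120 N, or if a joint passes its speed limit or range.

## Working session

There is one attempt and no reset: what is moved stays moved. The work goes in short steps, Python scripts to look and compute and a tool call to move; the robot and the scene stay as the last step left them, time stands still between calls to the robot, and variables do not carry over. Pictures are saved under pics/ and viewed, at most 10 in all, crops included, and the job is handed in when it is done.

Besides the shell and the picture viewer there is one more tool, called after ">>>" as name(argument=value, ...), one argument or row to a line, values as JSON. send_rows: Moves the arm, as the interface text tells. Scaled input: -1 to 1 covers 0.25 m each way for a shift and 2 pi rad each way for a turn. Its arguments: {"type":"object","properties":{"motion":{"type":"array"},"newtons":{"type":"number"}},"required":["motion"]}

```bash
mkdir -p pics; ls
python3 - <<'E'
from bench import bot
import cv2,numpy as np
for n in("scene","top"):
    p,d=bot.snapshot(n); cv2.imwrite(f"pics/{n}0.png",p[:,:,::-1]); np.savez(f"{n}0.npz",p=p,d=d,**bot.calibration(n))
s=bot.read_state(); print(s["time_s"],s["tcp_pos"],s["tcp_rot"],bot.tip_extent,s["contact_force"])
E
```

```text
pics
0.1 [ 0.23838957 -0.52267617  0.2414703 ] [[ 9.09885218e-01  4.14859723e-01 -5.47213917e-04]
 [ 4.14860042e-01 -9.09883738e-01  1.65209185e-03]
 [ 1.87485323e-04 -1.73023114e-03 -9.99998486e-01]] 0.011 [-0.47190615 -0.43762036 -0.34515288]
```

View pics/scene0.png

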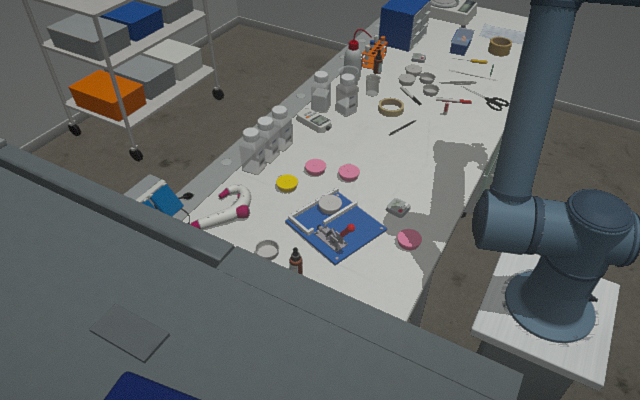

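View pics/top0.png

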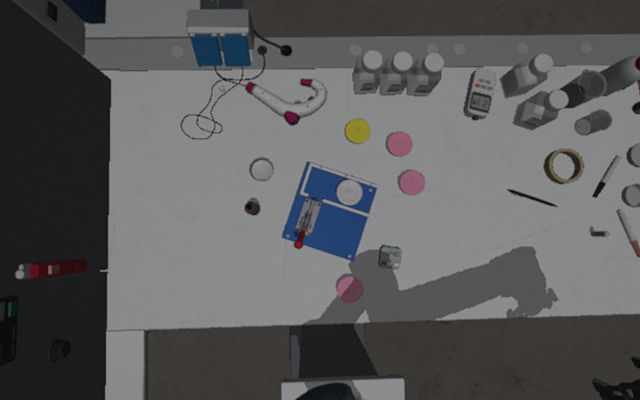

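Scene: the blue stand is at (335,225), with the dish in its channel. Top: stand at (330,212), aluminium dish in the channel at (349,192), red lever ball at (299,243).

Candidates for the dish (top pixels): silver dish on the stand (349,192), open dish (262,169), pink (399,144), (411,182) and (349,289), yellow (357,131). I choose (349,192), the only one in the channel. The crop will check it.

```bash
cat > h.py <<'E'
import numpy as np,cv2
def world(f):
    z=np.load(f); d=z['d']; v,u=np.mgrid[0:400,0:640]
    c=np.stack([u,v,np.ones_like(u)],-1)@np.linalg.inv(z['mtx']).T*d[...,None]
    return z['p'],d,(c-z['t'])@z['R']
E
python3 - <<'E'
from h import *
p,d,W=world("top0.npz")
h=cv2.cvtColor(p,cv2.COLOR_RGB2HSV)
roi=np.zeros((400,640),bool);roi[150:270,275:385]=1
b=roi&(h[...,0]>100)&(h[...,0]<125)&(h[...,1]>120)&(d>0)
print("blue z",np.median(W[b][:,2]), b.sum())
# plate: project pixels to z=.012 using depth-based points
bb=b&(abs(W[...,2]-.012)<.008)
pts=W[bb][:,:2].astype(np.float32)
r=cv2.minAreaRect(pts*1000);print(r, cv2.boxPoints(r))
red=roi&((h[...,0]<8)|(h[...,0]>172))&(h[...,1]>150)&(d>0)
P=W[red]; print("red",len(P),P.mean(0),"top",P[P[:,2]>P[:,2].max()-.012].mean(0),P[:,2].max())
g=roi&(h[...,1]<60)&(W[...,2]>.030)&(W[...,2]<.046)&(d>0)
n,l,st,ce=cv2.connectedComponentsWithStats(g.astype(np.uint8))
for i in range(1,n):
    if st[i,4]>15: q=W[l==i]; print(ce[i],st[i],q.mean(0),np.ptp(q,axis=0), (q.max(0)+q.min(0))/2)
for nm,(u,v) in dict(open=(262,169),drop=(252,207),timer=(390,257),pink=(349,289),pink2=(411,182)).items(): print(nm,W[v,u].round(3))
cv2.imwrite("pics/c0.png",cv2.resize(p[150:270,230:420,::-1],None,fx=4,fy=4,interpolation=2))
E
```

```text
blue z 0.01223838944892425 3966
((586.576416015625, 22.611251831054688), (198.051025390625, 208.87582397460938), 69.8402328491211) [[ 454.4088   -34.3541 ]
 [ 650.4879  -106.34088]
 [ 718.744     79.5766 ]
 [ 522.6649   151.56339]]
red 96 [0.50904805 0.08856221 0.10344743] top [0.50542316 0.10469606 0.12086308] 0.1246009041932625
[348.63946869 191.53320683] [336 179  26  26 527] [ 0.63400789 -0.02664539  0.03508279] [0.06580438 0.06575367 0.01038213] [ 0.63422899 -0.02658115  0.03527809]
[304.64615385 223.84615385] [299 218  12  14  65] [0.55296397 0.08914926 0.04082682] [0.03328713 0.0283707  0.01389849] [0.55123003 0.08947789 0.03894268]
open [ 0.704  0.2   -0.   ]
drop [0.596 0.217 0.078]
timer [ 0.461 -0.132  0.015]
pink [ 0.383 -0.021  0.024]
pink2 [ 0.657 -0.193  0.026]
```

View pics/c0.png

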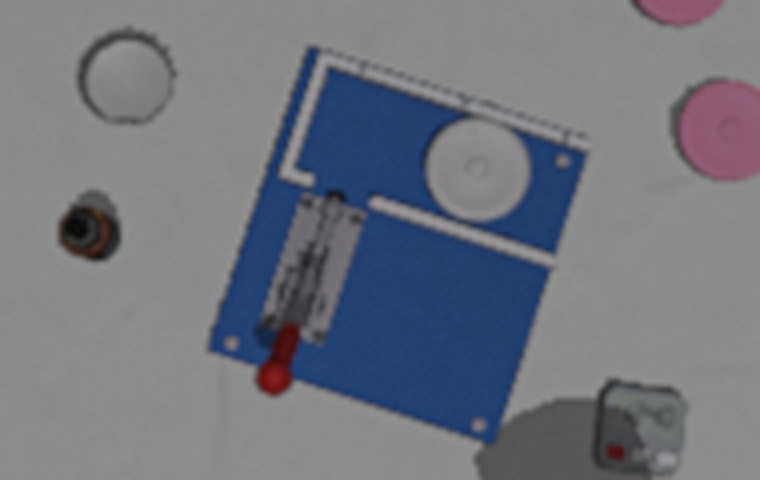

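The crop shows the lidded dish with its central knob in the channel (crop 478,168), the stop at upper left and the lever ball at (273,378). The stand fit is origin (0.612, 0.024), yaw −0.352; predicted ball and dish positions match the measured ones within 1–2 mm. The dish is at stand (38, −40), so it has 80 mm to go. Next: close the gripper, turn and approach.

>>> send_rows(
  motion=[
    [0.12,-0.06,0,0,0,-0.016,0],
    [0.25,-0.12,0,0,0,-0.032,0],
    [0.38,-0.18,0,0,0,-0.048,0],
    [0.5,-0.24,0,0,0,-0.064,0],
    [0.62,-0.3,0,0,0,-0.08,0],
    [0.75,-0.36,0,0,0,-0.096,0],
    [0.88,-0.42,0,0,0,-0.112,0],
    [1.0,-0.48,0,0,0,-0.126,0],
    [1.0,-0.48,0,0,0,-0.126,0],
    [1.0,-0.48,0,0,0,-0.126,0],
  ],
)

```text
time_s: 1.1
tcp_pos: [0.4163, -0.3097, 0.2419]
tcp_rot: [[0.343, 0.939, -0.001], [0.939, -0.343, 0.0], [-0.0, -0.001, -1.0]]
contact_force: [-0.5, -0.7, -0.9]
width: 0.0002
grip_force: 0.0
```

```bash
cat >> h.py <<'E'
O=np.array([.612,.024,0]); a=-.352
S=np.array([[np.cos(a),-np.sin(a),0],[np.sin(a),np.cos(a),0],[0,0,1]])
def go(*stand_mm):
    from bench import bot
    s=bot.read_state(); R=np.array(s["tcp_rot"]); p=np.array(s["tcp_pos"])
    print("t",s["time_s"],"stand mm",((p-O)@S*1000).round(1),"q",np.round(s["q"],2),"F",np.round(s["contact_force"],1),"tip",bot.tip_extent,"w",s["width"])
    print("R in stand",(S.T@R).round(3).tolist())
    for m in stand_mm:
        print(m,"->",((O+S@(np.array(m)/1000)-p)@R/.25).round(3))
E
python3 -c "
from h import *
go((38.5,-108,110),(38.5,-108,30))"
```

```text
t 1.1 stand mm [ -68.6 -380.7  241.9] q [-0.76  0.26 -0.08  1.23 -0.    1.16] F [-0.5 -0.7 -0.9] tip 0.011 w 0.00018603722275460728
R in stand [[-0.002, 1.0, -0.001], [1.0, 0.002, -0.0], [-0.0, -0.001, -1.0]]
(38.5, -108, 110) -> [1.09  0.431 0.527]
(38.5, -108, 30) -> [1.09  0.431 0.847]
```

>>> send_rows(
  motion=[
    [0.12,0.06,0,0,0,0,0],
    [0.25,0.12,0.05,0,0,0,0],
    [0.4,0.18,0.12,0,0,0,0],
    [0.55,0.24,0.2,0,0,0,0],
    [0.7,0.3,0.3,0,0,0,0],
    [0.85,0.37,0.4,0,0,0,0],
    [0.95,0.41,0.48,0,0,0,0],
    [1.0,0.43,0.52,0,0,0,0],
    [1.0,0.43,0.52,0,0,0,0],
    [1.0,0.43,0.52,0,0,0,0],
  ],
)

```text
time_s: 2.1
tcp_pos: [0.6027, -0.1141, 0.1128]
tcp_rot: [[0.346, 0.938, -0.0], [0.938, -0.346, -0.001], [-0.001, -0.0, -1.0]]
contact_force: [0.9, -1.3, 0.5]
width: 0.0001
grip_force: 0.0
```

```bash
python3 -c "
from h import *
go((38.5,-110,30),(38.5,-85,30),(38.5,-5,30))
from bench import bot
p,d=bot.snapshot('top');cv2.imwrite('pics/t1.png',cv2.resize(p[130:290,240:440,::-1],None,fx=3,fy=3,interpolation=2))"
```

```text
t 2.1 stand mm [  38.9 -132.8  112.8] q [-0.29  0.52 -0.04  1.01 -0.    1.63] F [ 0.9 -1.3  0.5] tip 0.011 w 0.00014580093821222942
R in stand [[0.001, 1.0, -0.0], [1.0, -0.001, -0.001], [-0.001, -0.0, -1.0]]
(38.5, -110, 30) -> [ 0.091 -0.002  0.331]
(38.5, -85, 30) -> [ 0.191 -0.002  0.331]
(38.5, -5, 30) -> [ 0.511 -0.002  0.331]
```

View pics/t1.png

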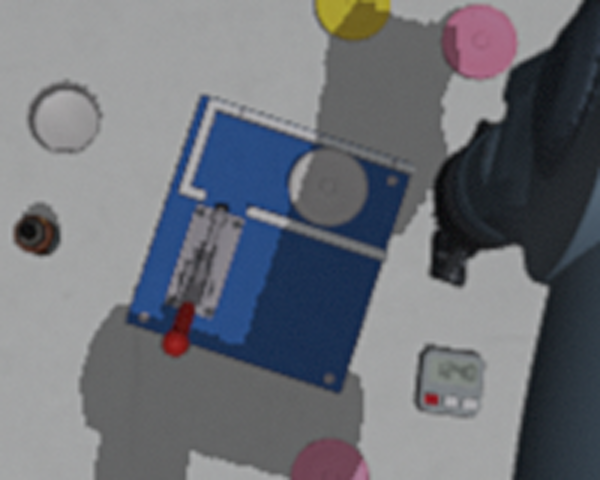

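The view shows the gripper right of the stand, fingers near crop (450,262), and nothing moved. I'll check that this agrees with the TCP projection.

```bash
python3 -c "
from h import *
from bench import bot
c=bot.calibration('top');s=bot.read_state()
P=np.array([s['tcp_pos']]);f=lambda P:(lambda q:(q[:,:2]/q[:,2:]))((P@c['R'].T+c['t'])@c['mtx'].T)
print(((f(P+[[0,0,.0]])-[240,130])*3), ((f(P+[[0,0,.06]])-[240,130])*3), ((f(P+[[0,0,.3]])-[240,130])*3), -c['R'].T@c['t'])
p,d=bot.snapshot('top');np.savez('t1.npz',p=p,d=d,**c);_,_,W=world('t1.npz')
print(W[195:226:5,384:396:3].round(3))
"
```

```text
[[448.02983659 209.52988588]] [[465.69118623 202.02478456]] [[571.8419951  156.91653447]] [0.52509692 0.08321278 0.99843029]
[[[ 0.602 -0.075  0.242]
  [ 0.599 -0.076  0.268]
  [ 0.598 -0.079  0.278]
  [ 0.594 -0.077  0.313]]

 [[ 0.603 -0.101  0.115]
  [ 0.59  -0.078  0.256]
  [ 0.588 -0.079  0.277]
  [ 0.586 -0.08   0.297]]

 [[ 0.599 -0.124  0.002]
  [ 0.582 -0.082  0.236]
  [ 0.58  -0.083  0.258]
  [ 0.578 -0.084  0.277]]

 [[ 0.576 -0.09   0.164]
  [ 0.576 -0.098  0.157]
  [ 0.572 -0.091  0.219]
  [ 0.571 -0.093  0.239]]

 [[ 0.564 -0.086  0.183]
  [ 0.563 -0.091  0.19 ]
  [ 0.563 -0.094  0.205]
  [ 0.562 -0.1    0.205]]

 [[ 0.552 -0.082  0.197]
  [ 0.552 -0.089  0.196]
  [ 0.552 -0.096  0.196]
  [ 0.552 -0.103  0.194]]

 [[ 0.546 -0.122  0.001]
  [ 0.546 -0.131  0.001]
  [ 0.545 -0.139  0.   ]
  [ 0.541 -0.103  0.189]]]
```

Consistent: the nub is part of the gripper body, and the fingertips are where expected. Descend into the channel mouth and start pushing.

>>> send_rows(
  motion=[
    [0.09,0,0.1,0,0,0,0],
    [0.09,0,0.2,0,0,0,0],
    [0.09,0,0.28,0,0,0,0],
    [0.09,0,0.33,0,0,0,0],
    [0.09,0,0.33,0,0,0,0],
    [0.13,0,0.33,0,0,0,0],
    [0.16,0,0.33,0,0,0,0],
    [0.18,0,0.33,0,0,0,0],
    [0.2,0,0.33,0,0,0,0],
    [0.22,0,0.33,0,0,0,0],
    [0.24,0,0.33,0,0,0,0],
    [0.26,0,0.33,0,0,0,0],
  ],
)

```text
time_s: 3.4
tcp_pos: [0.6257, -0.0511, 0.0298]
tcp_rot: [[0.344, 0.939, 0.0], [0.939, -0.344, -0.0], [-0.0, 0.0, -1.0]]
contact_force: [-0.4, -1.1, -0.3]
width: 0.0
grip_force: 0.1
```

```bash
python3 -c "
from h import *
go((38.5,-5,30))"
```

```text
t 3.4 stand mm [ 38.8 -65.8  29.8] q [-0.18  0.62 -0.1   0.85 -0.    1.74] F [-0.4 -1.1 -0.3] tip 0.011 w 2.1313764164205022e-05
R in stand [[-0.001, 1.0, 0.0], [1.0, 0.001, -0.0], [-0.0, 0.0, -1.0]]
(38.5, -5, 30) -> [ 0.243 -0.001 -0.001]
```

>>> send_rows(
  motion=[
    [0.02,0,0,0,0,0,0],
    [0.045,0,0,0,0,0,0],
    [0.07,0,0,0,0,0,0],
    [0.095,0,0,0,0,0,0],
    [0.12,0,0,0,0,0,0],
    [0.14,0,0,0,0,0,0],
    [0.16,0,0,0,0,0,0],
    [0.175,0,0,0,0,0,0],
    [0.19,0,0,0,0,0,0],
    [0.2,0,0,0,0,0,0],
    [0.21,0,0,0,0,0,0],
    [0.21,0,0,0,0,0,0],
  ],
)

```text
time_s: 4.6
tcp_pos: [0.6438, -0.002, 0.0298]
tcp_rot: [[0.344, 0.939, 0.0], [0.939, -0.344, 0.0], [0.0, 0.0, -1.0]]
contact_force: [-0.2, 0.0, -1.1]
width: -0.0
grip_force: 0.0
```

```bash
python3 -c "
from h import *
go((38.5,-5,30))
from bench import bot
c=bot.calibration('top')
p,d=bot.snapshot('top');np.savez('t2.npz',p=p,d=d,**c)
cv2.imwrite('pics/t2.png',cv2.resize(p[140:270,260:420,::-1],None,fx=4,fy=4,interpolation=2))"
```

```text
t 4.6 stand mm [ 38.8 -13.4  29.8] q [-0.1   0.65 -0.05  0.88  0.    1.82] F [-0.2  0.  -1.1] tip 0.011 w -4.866013017928886e-05
R in stand [[-0.001, 1.0, 0.0], [1.0, 0.001, 0.0], [0.0, 0.0, -1.0]]
(38.5, -5, 30) -> [ 0.034 -0.001 -0.001]
```

View pics/t2.png

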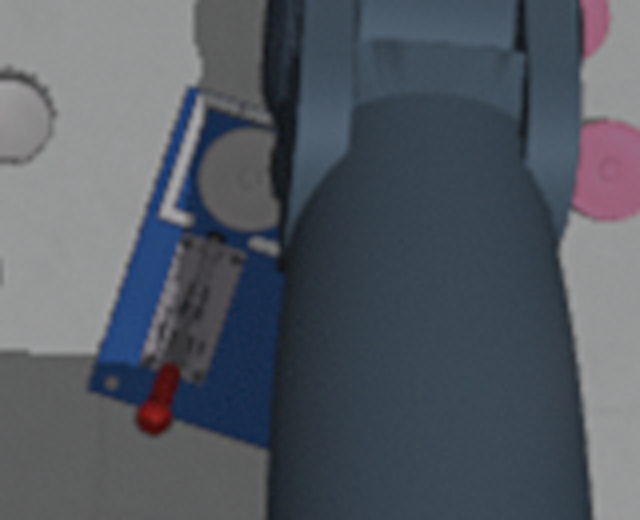

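The dish is almost there: a small gap is left to the stop at crop (190,165). Creep on until contact shows in the force.

>>> send_rows(
  motion=[
    [0.006,0,0,0,0,0,0],
    [0.012,0,0,0,0,0,0],
    [0.018,0,0,0,0,0,0],
    [0.022,0,0,0,0,0,0],
    [0.026,0,0,0,0,0,0],
    [0.03,0,0,0,0,0,0],
    [0.034,0,0,0,0,0,0],
    [0.034,0,0,0,0,0,0],
  ],
)

```text
time_s: 5.45
tcp_pos: [0.6466, 0.0059, 0.0298]
tcp_rot: [[0.344, 0.939, 0.0], [0.939, -0.344, 0.0], [0.0, 0.0, -1.0]]
contact_force: [-0.3, 0.8, -0.1]
width: -0.0002
grip_force: 0.0
```

```bash
cat > m.py <<'E'
from h import *
from bench import bot
go((38.5,-4,30))
c=bot.calibration('top')
p,d=bot.snapshot('top');np.savez('t3.npz',p=p,d=d,**c);p,d,W=world('t3.npz')
L=(W-O)@S*1000
m=(L[...,2]>30)&(L[...,2]<42)&(L[...,0]>0)&(L[...,0]<80)&(L[...,1]>-30)&(L[...,1]<90)&(d>0)
q=L[m]; print("lid y max",np.percentile(q[:,1],[95,99,100]),"n",len(q),"x",q[:,0].min(),q[:,0].max(),"y min",q[:,1].min(),"z",np.median(q[:,2]))
E
python3 m.py
```

```text
t 5.45 stand mm [38.8 -5.1 29.8] q [-0.09  0.65 -0.04  0.88  0.    1.83] F [-0.3  0.8 -0.1] tip 0.011 w -0.0001677486029697819
R in stand [[-0.001, 1.0, 0.0], [1.0, 0.001, 0.0], [0.0, 0.0, -1.0]]
(38.5, -4, 30) -> [ 0.004 -0.001 -0.001]
lid y max [69.4232687  72.9045911  77.93964721] n 381 x 0.6170570591339021 78.15975314402004 y min 20.079419338725458 z 35.21211104555393
```

>>> send_rows(
  motion=[
    [0.003,0,0,0,0,0,0],
    [0.006,0,0,0,0,0,0],
    [0.009,0,0,0,0,0,0],
    [0.012,0,0,0,0,0,0],
    [0.012,0,0,0,0,0,0],
  ],
)

```text
time_s: 6.0
tcp_pos: [0.6476, 0.0085, 0.0298]
tcp_rot: [[0.344, 0.939, 0.0], [0.939, -0.344, -0.0], [-0.0, 0.0, -1.0]]
contact_force: [-0.7, -0.8, -0.1]
width: -0.0001
grip_force: 0.2
```

```bash
python3 m.py
```

```text
t 6.0 stand mm [38.8 -2.3 29.8] q [-0.08  0.65 -0.04  0.88 -0.    1.84] F [-0.7 -0.8 -0.1] tip 0.011 w -0.00014185494993547998
R in stand [[-0.001, 1.0, 0.0], [1.0, 0.001, -0.0], [-0.0, 0.0, -1.0]]
(38.5, -4, 30) -> [-0.007 -0.001 -0.001]
lid y max [71.81894039 75.17594354 79.22704301] n 367 x 0.9089100260405812 68.44667554835765 y min 24.977532963630445 z 35.114404475538095
```

>>> send_rows(
  motion=[
    [0.003,0,0,0,0,0,0],
    [0.006,0,0,0,0,0,0],
    [0.009,0,0,0,0,0,0],
    [0.009,0,0,0,0,0,0],
  ],
)

```text
time_s: 6.45
tcp_pos: [0.6478, 0.0089, 0.0298]
tcp_rot: [[0.345, 0.939, -0.001], [0.939, -0.345, -0.004], [-0.004, 0.0, -1.0]]
contact_force: [-2.2, -6.6, 1.8]
width: 0.0004
grip_force: 3.2
```

```bash
python3 m.py
```

```text
t 6.45 stand mm [38.8 -1.8 29.8] q [-0.08  0.65 -0.03  0.88 -0.    1.84] F [-2.2 -6.6  1.8] tip 0.011 w 0.00041152315587897104
R in stand [[0.0, 1.0, 0.0], [1.0, -0.0, -0.004], [-0.004, 0.0, -1.0]]
(38.5, -4, 30) -> [-0.009 -0.001 -0.001]
lid y max [72.57095351 75.51743044 76.87705531] n 357 x 0.737226616386994 67.67621956169118 y min 24.974194874665354 z 35.014696545927904
```

Firm contact against the stop (7 N along −y). Back off, then lift clear.

>>> send_rows(
  motion=[
    [-0.01,0,0,0,0,0,0],
    [-0.03,0,0,0,0,0,0],
    [-0.08,0,0,0,0,0,0],
    [-0.12,0,0,0,0,0,0],
    [-0.12,0,-0.1,0,0,0,0],
    [-0.12,0,-0.25,0,0,0,0],
    [-0.12,0,-0.4,0,0,0,0],
    [-0.12,0,-0.55,0,0,0,0],
    [-0.12,-0.06,-0.66,0,0,0,0],
    [-0.1,-0.2,-0.68,0,0,0,0],
    [-0.05,-0.38,-0.68,0,0,0,0],
    [0,-0.56,-0.68,0,0,0,0],
  ],
)

```text
time_s: 7.7
tcp_pos: [0.516, 0.0587, 0.2002]
tcp_rot: [[0.346, 0.938, 0.002], [0.938, -0.346, 0.0], [0.001, 0.001, -1.0]]
contact_force: [0.4, 1.3, -0.4]
width: -0.0
grip_force: 0.0
```

```bash
python3 -c "
from h import *
go((-172,40,200),(-172,40,112),(-40,40,112))"
```

```text
t 7.7 stand mm [-102.1   -0.6  200.2] q [-0.01  0.28 -0.17  1.12  0.    1.91] F [ 0.4  1.3 -0.4] tip 0.011 w -5.97952870069384e-06
R in stand [[0.001, 1.0, 0.001], [1.0, -0.001, 0.001], [0.001, 0.001, -1.0]]
(-172, 40, 200) -> [ 0.162 -0.28   0.001]
(-172, 40, 112) -> [ 0.162 -0.28   0.353]
(-40, 40, 112) -> [0.162 0.248 0.353]
```

>>> send_rows(
  motion=[
    [0.05,-0.1,0,0,0,0,0],
    [0.11,-0.2,0,0,0,0,0],
    [0.16,-0.28,0,0,0,0,0],
    [0.16,-0.28,0.1,0,0,0,0],
    [0.16,-0.28,0.22,0,0,0,0],
    [0.16,-0.28,0.32,0,0,0,0],
    [0.16,-0.28,0.36,0,0,0,0],
    [0.16,-0.28,0.36,0,0,0,0],
  ],
)

```text
time_s: 8.5
tcp_pos: [0.4635, 0.1199, 0.1086]
tcp_rot: [[0.345, 0.939, -0.003], [0.939, -0.345, -0.0], [-0.001, -0.003, -1.0]]
contact_force: [-1.1, -0.3, -0.1]
width: 0.0002
grip_force: 0.0
```

```bash
python3 -c "
from h import *
go((-154,40,110),(-80,40,110),(-52,40,110))"
```

```text
t 8.5 stand mm [-172.4   38.9  108.6] q [ 0.12  0.28 -0.43  0.87  0.    2.04] F [-1.1 -0.3 -0.1] tip 0.011 w 0.00016074594546284734
R in stand [[-0.0, 1.0, -0.003], [1.0, 0.0, -0.001], [-0.001, -0.003, -1.0]]
(-154, 40, 110) -> [ 0.005  0.074 -0.006]
(-80, 40, 110) -> [ 0.005  0.37  -0.007]
(-52, 40, 110) -> [ 0.005  0.482 -0.007]
```

>>> send_rows(
  motion=[
    [0,0.03,0,0,0,0,0],
    [0,0.06,0,0,0,0,0],
    [0,0.09,0,0,0,0,0],
    [0,0.12,0,0,0,0,0],
    [0,0.15,0,0,0,0,0],
    [0,0.18,0,0,0,0,0],
    [0,0.21,0,0,0,0,0],
    [0,0.24,0,0,0,0,0],
  ],
)

```text
time_s: 9.3
tcp_pos: [0.521, 0.1004, 0.111]
tcp_rot: [[0.344, 0.939, -0.001], [0.939, -0.344, 0.002], [0.001, -0.002, -1.0]]
contact_force: [-5.1, 2.7, 5.1]
width: -0.0001
grip_force: 2.9
```

```bash
python3 -c "
from h import *
go((-80,40,110),(-52,40,110))
from bench import bot
p,d=bot.snapshot('scene');cv2.imwrite('pics/s3.png',cv2.resize(p[170:290,260:420,::-1],None,fx=4,fy=4,interpolation=2))"
```

```text
t 9.3 stand mm [-111.8   40.3  111. ] q [ 0.07  0.37 -0.29  0.92  0.    1.99] F [-5.1  2.7  5.1] tip 0.011 w -7.657658268224641e-05
R in stand [[-0.001, 1.0, -0.002], [1.0, 0.001, 0.001], [0.001, -0.002, -1.0]]
(-80, 40, 110) -> [-0.002  0.127  0.004]
(-52, 40, 110) -> [-0.002  0.239  0.004]
```

View pics/s3.png

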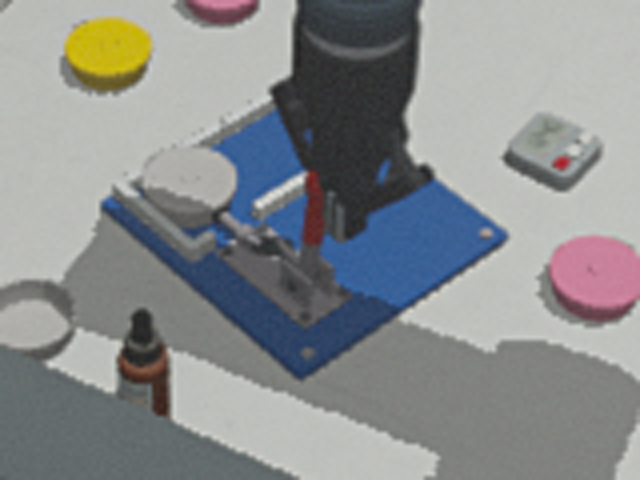

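The lever is near upright at crop (315,215), pushed by the fingertip behind it, and the dish is at the stop. Keep pushing past the dead point.

>>> send_rows(
  motion=[
    [0,0.03,0,0,0,0,0],
    [0,0.06,0,0,0,0,0],
    [0,0.09,0,0,0,0,0],
    [0,0.12,0,0,0,0,0],
    [0,0.14,0,0,0,0,0],
    [0,0.16,0,0,0,0,0],
    [0,0.18,0,0,0,0,0],
    [0,0.2,0,0,0,0,0],
    [0,0.21,0,0,0,0,0],
    [0,0.21,0,0,0,0,0],
  ],
)

```text
time_s: 10.35
tcp_pos: [0.5712, 0.0815, 0.1099]
tcp_rot: [[0.344, 0.939, 0.001], [0.939, -0.344, -0.0], [0.0, 0.001, -1.0]]
contact_force: [0.4, -0.8, 0.2]
width: -0.0001
grip_force: 0.0
```

```bash
python3 -c "
from h import *
go((-80,40,110),(-52,40,110))
from bench import bot
p,d=bot.snapshot('scene');cv2.imwrite('pics/s4.png',cv2.resize(p[170:290,260:420,::-1],None,fx=4,fy=4,interpolation=2))"
```

```text
t 10.35 stand mm [-58.1  40.  109.9] q [ 0.03  0.45 -0.16  0.96 -0.    1.95] F [ 0.4 -0.8  0.2] tip 0.011 w -5.889671320315712e-05
R in stand [[-0.0, 1.0, 0.001], [1.0, 0.0, 0.0], [0.0, 0.001, -1.0]]
(-80, 40, 110) -> [ 0.    -0.088 -0.   ]
(-52, 40, 110) -> [ 0.     0.024 -0.   ]
```

View pics/s4.png

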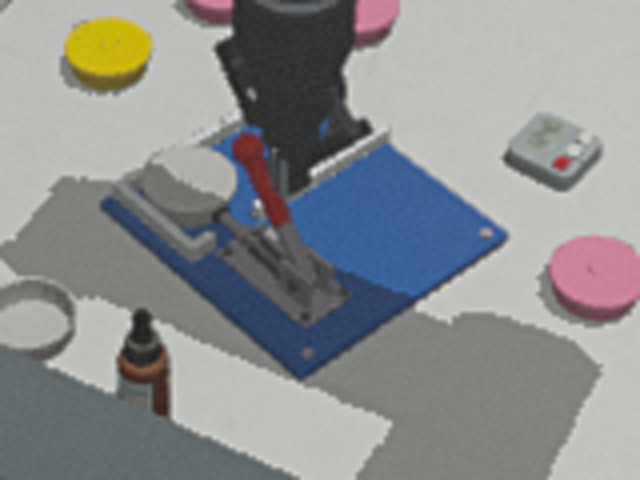

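The lever has snapped over (ball at crop 247,148) and the force is zero. Retract and check.

>>> send_rows(
  motion=[
    [0,-0.06,0,0,0,0,0],
    [0,-0.16,0,0,0,0,0],
    [0,-0.28,-0.05,0,0,0,0],
    [0,-0.38,-0.2,0,0,0,0],
    [-0.15,-0.42,-0.35,0,0,0,0],
    [-0.3,-0.42,-0.45,0,0,0,0],
    [-0.45,-0.42,-0.5,0,0,0,0],
    [-0.6,-0.42,-0.5,0,0,0,0],
    [-0.75,-0.42,-0.5,0,0,0,0],
    [-0.9,-0.42,-0.5,0,0,0,0],
    [-0.9,-0.42,-0.5,0,0,0,0],
  ],
)

```text
time_s: 11.5
tcp_pos: [0.3933, -0.0963, 0.235]
tcp_rot: [[0.35, 0.937, -0.0], [0.937, -0.35, -0.002], [-0.002, 0.001, -1.0]]
contact_force: [0.3, 0.2, -0.7]
width: -0.0
grip_force: 0.0
```

```bash
sed -i 's/go((38.5,-4,30))/go()/' m.py
cat >> m.py <<'E'
h=cv2.cvtColor(p,cv2.COLOR_RGB2HSV)
m=(abs(L[...,2]-36)<4)&(abs(L[...,0]-42)<45)&(abs(L[...,1]-40)<45)&(h[...,1]<60)
q=L[m];print("dish",(np.percentile(q,1,0)+np.percentile(q,99,0))/2,len(q))
r=((h[...,0]<8)|(h[...,0]>172))&(h[...,1]>150)&(abs(L[...,1]-40)<25)&(abs(L[...,0]+50)<90)
q=L[r];t=q[q[:,0]>q[:,0].max()-15];print("ball end",t.mean(0),"lean",np.arctan2(t.mean(0)[0]+78,t.mean(0)[2]-32))
cv2.imwrite('pics/t5.png',cv2.resize(p[140:290,230:430,::-1],None,fx=4,fy=4,interpolation=2))
E
python3 m.py
```

```text
t 11.5 stand mm [-163.8 -188.4  235. ] q [-0.4   0.04 -0.37  1.16 -0.    1.53] F [ 0.3  0.2 -0.7] tip 0.011 w -1.6619913425478296e-05
R in stand [[0.005, 1.0, 0.001], [1.0, -0.005, -0.002], [-0.002, 0.001, -1.0]]
lid y max [70.157553   74.46365611 76.10046337] n 529 x 8.373997817313013 79.30065487208144 y min -0.2101681025704396 z 35.143155952425836
dish [42.64871517 43.26568802 35.76408393] 502
ball end [-18.03374912  40.4323365  113.89193746] lean 0.632050983755727
```

View pics/t5.png

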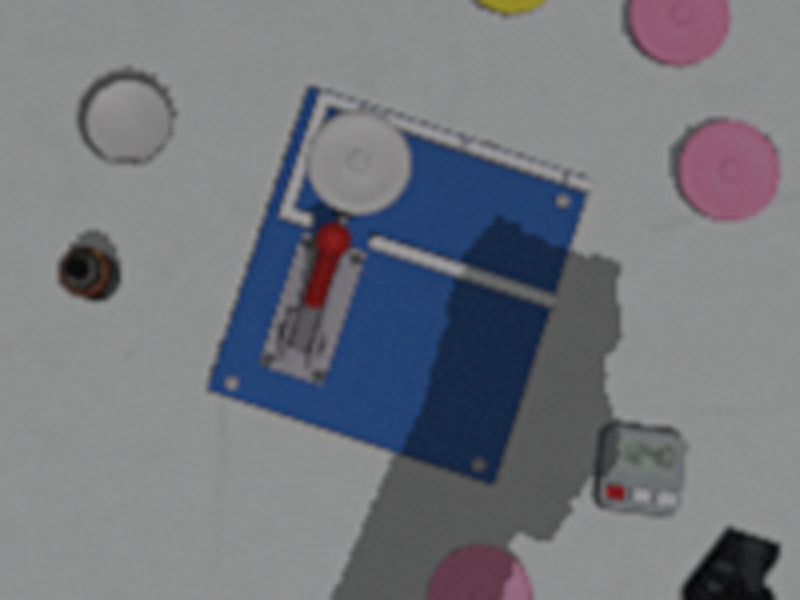

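The lid touches the stop and the +x rail (crop 358,160), the ball is at stand x −18 (−17 expected when locked), and the bystanders are unmoved.

```bash
python3 -c "
from bench import bot
print(bot.sign_off())"
```

```text
the job is handed in; nothing more can be done
None
```

The lidded dish is against the end stop and held by the plunger, the red lever is snapped into lock, the bystanders look unmoved in the last picture, and the job was handed in at about 11.6 s on the robot's clock.

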